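# Fit the loose camp-stove knob and hold it pressed in

### The job

The camp stove on the garage bench has lost one of its two knobs: pick up the loose bar-grip knob (the one with the pointed nose), turn it so that the flat in its bore matches the flat of the bare D-shaft on the stove, and push it fully home on the shaft, straight. Then press the knob down against the valve's spring, nearly to the bottom of its travel, and finish while still holding it pressed in with the fingers. Leave the other things on the bench standing where they are.

Things in the scene. Friction and masses are not known exactly. Their poses are not given: they have to be found in the camera images.
- knob_mid (a point): Centre of the loose black knob (about 60 g), half-way up its 44 mm height, on its axis. It stands on the bench right of the stove, bore down. Round skirt 48 mm across, 20 mm high; on it a bar grip 44 mm long (x), 14 wide (y), 24 tall; a nose points to +x. z up. Bore in the underside: D-shaped, 18 mm deep, 13.4 across, flat 2.7 from the axis on the nose (+x) side, mouth flared 1.8 mm over 4 mm.
- knob_nose (a point): Tip of the loose knob's nose, 33 mm from its axis along the knob's +x, 15 mm above its underside. The nose sticks out 10 mm beyond the skirt, 10 to 20 mm above the underside, on the side of the bore's flat.
- stem_top (a point): Top centre of the bare upright steel D-shaft on the stove's front control strip (the side near the robot; 85 mm above the bench); moves with it. 12 mm thick, rises 28 mm above the strip, flat 2 mm from the axis facing +x, z up; cannot turn. Knob fully home: knob_mid 4 mm above stem_top, x axes alike. Bare place may be left or right; the other has a like knob fitted.
- stem (a joint): How far the bare shaft is pressed down, m: 0 at rest, 0.008 at its stop. A spring pushes it back up: about 6 N to start moving it, 12.4 N at the stop.
- round_knob_mid (a point): Centre of a small plain round black knob lying on the bench (34 mm across, 22 mm tall). Not to be used: a bystander.
- jar_mid (a point): Half-way up a green jar, 72 mm across, 100 mm tall: a bystander.
- can_mid (a point): Half-way up a bare metal can, 66 mm across, 100 mm tall: a bystander.
- carton_mid (a point): Centre of an orange carton 60 x 100 x 150 mm standing upright: a bystander.
- mallet_head (a point): Near the head of a wooden-handled mallet lying on the bench right of the jar: a bystander.
- screwdriver_mid (a point): Middle of a screwdriver lying on the bench in front of the stove, less than 40 mm high: a bystander.
Things that resemble listed ones, but are neither listed nor needed, are in the scene too. What is shaped like the part that bears knob_mid but green or pink is not meant.

How it is judged (in metres and radians):
On the way:
1. the loose knob is lifted off the bench, in the fingers (height (world z) of knob_mid above 0.06 m and contact force between knob and the fingers above 1 N), for 0.2 s.
At the end, for the whole second after the job is handed in: Knob on the D-shaft within 3 mm of its axis, at most 2.5 mm short of fully home, nose on the flat's side within 0.25 rad, tilt under 0.12 rad, at rest; the fingers hold it pressed (over 3 N) so that the shaft stays more than 5 of its 8 mm down to the end (z of knob_mid in the frame of stem_top between 0.001 and 0.0065 m and horizontal distance between knob_mid and stem_top below 0.003 m and x of knob_nose in the frame of stem_top above 0.025 m and angle between the x axis of knob_mid and the x axis of stem_top, either way round below 0.25 rad and angle between knob_mid's own z axis and vertical below 0.12 rad and value of joint stem above 0.005 m and contact force between knob and the fingers above 3 N and linear speed of knob below 0.02 m/s); the arm keeps its last pose, push and grip.
It fails at once if a bystander (round knob, jar, can, carton, mallet, screwdriver) is moved more than 40 mm (distance of any of round_knob_mid, jar_mid, can_mid, carton_mid, mallet_head, screwdriver_mid from where it was at the start of the episode above 0.04 m).
It also fails if it takes over 42 s, if anything falls off the work surface, if the arm or the gripper's body presses on something with over 40 N, if the wrist force passes 120 N, or if a joint passes its speed limit or range.

### The arm

A 6-joint arm with a two-finger parallel gripper is mounted at the origin on the work surface. World frame = base frame: x ahead of the robot, y to its left, z up, the work surface at z = 0. Lengths are in m, angles in degrees, forces in N, time in s.
With the tool pointing down it reaches from about 0.3 to 0.75 m from the base axis. Payload 8.5 kg.
Tool frame: the origin (TCP) lies on the centre line of the jaws, within the pads' length; the fingertips stand 19 mm ahead of it and the grasp point (between the pads) is the TCP; z points along the fingers, x is the direction in which the jaws open and shut, and the axes are right-handed (so a half turn about z gives the same grasp; the last joint's range is limited). The gripper opens to 85 mm and grips with 20 to 120 N. Pads are 22 mm wide; open, the fingers measure 114 mm over their backs; the gripper's body (76 mm by 85 mm) begins 54 mm behind the grasp point. The pads swing forward as they close: fully open they stand 13 mm farther back than shut.
Start: joints at [-76.507, 21.807, 74.336, -0, 83.858, -12.336], TCP at [0.24, -0.495, 0.25] pointing down, gripper open.
Joint ranges: [-178.18, 178.18], [-50.72, 133.34], [12.68, 142.11], [-81.47, 261.47], [9.98, 163.14], [-165.26, 165.26]. Speed limits (degrees/s): [136.94, 136.94, 180, 180, 180, 180].

### API

Orientations are given as a 3x3 rotation matrix whose columns are the frame's x, y, z axes.
In Python, from rig import env, cams, order gives the robot as it stands.
- The arm moves only by the tool step_arm, never from a script. Its argument "steps" is a list of rows, each an object with "xyz": the shift along the tool's x, y, z normalised to -1 to 1, where 1 is 0.04 m, a list of three; "turn": the turn, a rotation vector about the tool's x, y, z normalised to -1 to 1, where 1 is 0.08 rad, a list of three; "gripper": the gripper command: -1 is shut, 1 is fully open, values between are in proportion. A call has 1 to 20 rows; each row shifts and turns the commanded pose from where the row before left it, along the tool's axes as they then stand; what a row does not reach is not made up. A row lasts 1/12 s, in which the tool goes at most 41.7 mm and 7.16 degrees, less where a joint would pass 70% of its speed; a pose out of reach is approached as far as the arm can. A call with a number of a shift or a turn outside -1 to 1 is refused whole. A call with a gripper value outside its range is refused whole. The fingers move at their own pace and stop on an object; "squeeze" is the grip in N (left out, the last holds). Time passes only in rows, so rows that do not move let the fingers close. It gives the time, the measured TCP pose, the force and the opening at its end, in the units of the state.
- env.observe(): the state, without advancing time (a new reading comes with each control period).
- cams.get_image(name): name is "side" or "top"; returns (picture, depth): 400x640x3 uint8, red, green, blue; 400x640 float32, m along the optical axis (not along the pixel's ray), 0 where there is no reading.
- cams.camera_info(name): a dict with "fx", "fy", "cx", "cy" (pixels), "extrinsics" (4x4, takes a point from camera to world coordinates). Camera axes: x right, y down, z forward; pixel columns grow to the right and rows downward; lengths in m; the calibration is good to about 2 mm. A picture is of the moment at which its call begins. camera_info takes no time and is no camera call.
- order.close_job(): hands the job in, once; it reports no verdict.
The state is a dict: "time_s": time; "q": joint angles; "qvel": joint speeds; "joint_efforts": joint torques, N m; "position": TCP position; "tool_rot": TCP orientation; "ft_force": force on the tool from outside, world axes, zero at the start; "wrist_torque": the same for the moment, N m; "grip_width": finger opening in m.
Only numpy, scipy, OpenCV 4.12 (cv2) and the standard library are available. Lean on these libraries where they do the work, as an engineer would, in place of code of your own. Each camera call takes 0.05 s, during which the arm holds its last target. There are 200 camera calls.

## Working session

There is one attempt and no reset: what is moved stays moved. The work goes in short steps, Python scripts to look and compute and a tool call to move; the robot and the scene stay as the last step left them, time stands still between calls to the robot, and variables do not carry over. Pictures are saved under pics/ and viewed, about 8 in all and at most 12, crops included, and the job is handed in when it is done.

Besides the shell and the picture viewer there is one more tool, called after "Request:" by a JSON object that holds its "api" and its "payload", one argument or row to a line. step_arm: Moves the arm, as the interface text tells. Scaled input: -1 to 1 covers 0.04 m each way for a shift and 0.08 rad each way for a turn. Its arguments: {"type":"object","properties":{"steps":{"type":"array"},"squeeze":{"type":"number"}},"required":["steps"]}

```bash
mkdir -p pics; ls; cat > h.py <<'E'
import numpy as np, cv2
from rig import env, cams, order
def grab(n):
    im,d=cams.get_image(n); return im,d,cams.camera_info(n)
def ray(c,u,v):
    E=np.array(c["extrinsics"]); r=E[:3,:3]@np.array([(u-c["cx"])/c["fx"],(v-c["cy"])/c["fy"],1.]); return E[:3,3],r
def onz(c,u,v,z):
    o,r=ray(c,u,v); return o+r*(z-o[2])/r[2]
def dep(c,d,u,v):
    o,r=ray(c,u,v); return o+r*d[int(v),int(u)]
def cloud(c,d):
    E=np.array(c["extrinsics"]); v,u=np.indices(d.shape)
    p=np.stack([(u-c["cx"])/c["fx"]*d,(v-c["cy"])/c["fy"]*d,d],-1); return p@E[:3,:3].T+E[:3,3]
def proj(c,p):
    E=np.linalg.inv(np.array(c["extrinsics"])); q=E[:3,:3]@np.array(p)+E[:3,3]; return c["fx"]*q[0]/q[2]+c["cx"],c["fy"]*q[1]/q[2]+c["cy"]
def save(n,im): cv2.imwrite("pics/"+n,cv2.cvtColor(im,cv2.COLOR_RGB2BGR))
E
python3 - <<'E'
from h import *
for n in("side","top"):
    im,d,c=grab(n); save(n+"0.png",im); np.savez(n+"0.npz",im=im,d=d)
    print(n,c["fx"],c["cx"],c["cy"],np.round(c["extrinsics"],3).tolist())
s=env.observe(); print(s["time_s"],s["position"],np.round(s["tool_rot"],3).tolist(),s["grip_width"],s["ft_force"])
E
```

```text
pics
side 444.9554627863104 322.13523321757884 198.45637103668804 [[-0.845, -0.375, 0.382, 0.135], [-0.535, 0.6, -0.594, 0.573], [-0.007, -0.707, -0.708, 0.899], [0.0, 0.0, 0.0, 1.0]]
top 428.40788064672915 320.0840589189616 197.9473379111503 [[-0.007, -0.997, 0.083, 0.439], [-1.0, 0.006, -0.016, -0.109], [0.016, -0.083, -0.996, 1.374], [0.0, 0.0, 0.0, 1.0]]
0.1 [ 0.23955088 -0.49483109  0.24977149] [[0.436, -0.9, -0.0], [-0.9, -0.436, 0.001], [-0.001, -0.0, -1.0]] 0.08528250369035968 [ 0.33436699  0.36894166 -0.07631642]
```

View pics/side0.png

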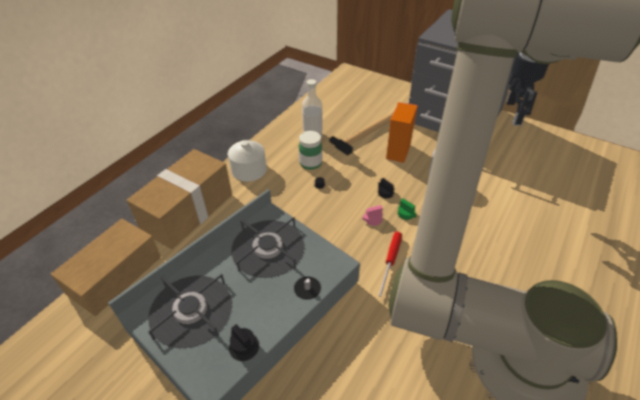

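View pics/top0.png

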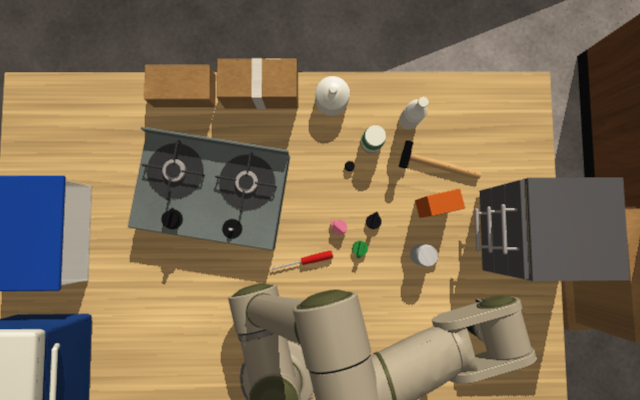

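The side view shows the bare shaft at about (308,287) and the fitted knob at (243,343). The top view shows the bare place at (232,229).

Things that could be taken for the wanted knob (top pixels):
- black bar knob (373,220)
- pink knob (339,227)
- green knob (360,249)
- fitted black knob (172,218)
- small round knob (349,166)

I choose (373,220), which is side (386,188), and check it in a crop.

```bash
python3 - <<'E'
from h import *
S=np.load("side0.npz");T=np.load("top0.npz")
def crop(im,u,v,r=20,k=8): return cv2.resize(im[v-r:v+r,u-r:u+r],None,fx=k,fy=k,interpolation=cv2.INTER_CUBIC)[:280,:]if 0 else cv2.resize(im[v-r:v+r,u-r:u+r],(290,290),interpolation=cv2.INTER_NEAREST)
a=np.hstack([crop(T["im"],373,220),crop(S["im"],386,188)]);b=np.hstack([crop(T["im"],232,229),crop(S["im"],308,287)])
save("crop0.png",np.vstack([a,b]))
ct=cams.camera_info("top");cs=cams.camera_info("side")
P=cloud(ct,T["d"]);Q=cloud(cs,S["d"])
np.set_printoptions(precision=4,suppress=True)
# dark mask knob
for n,im,C,c,(u,v) in(("top",T["im"],P,ct,(373,220)),("side",S["im"],Q,cs,(386,188))):
    m=np.zeros(im.shape[:2],bool); m[v-18:v+18,u-18:u+18]=1
    m2=m&(im.max(2)<60)
    p=C[m2]; print(n,m2.sum(),p.min(0),p.max(0)); 
    hi=p[p[:,2]>.036]; print(" grip top",len(hi),hi.mean(0)); 
    sk=p[(p[:,2]>.012)]; print(" >12mm",len(sk),sk.mean(0))
# stem heights
for n,C,(u,v) in(("top",P,(232,229)),("side",Q,(308,287))):
    w=C[v-14:v+14,u-14:u+14].reshape(-1,3); print(n,"strip z",np.median(w[:,2])); h=w[(w[:,2]>.072)&(w[:,2]<.1)];print(len(h),h.mean(0) if len(h) else 0,h[:,2].max() if len(h) else 0)
E
```

```text
top 177 [ 0.4556 -0.321  -0.0033] [ 0.5063 -0.2775  0.0495]
 grip top 66 [ 0.4781 -0.3004  0.0428]
 >12mm 166 [ 0.4784 -0.2988  0.0293]
side 202 [ 0.1352 -0.3046  0.0031] [0.5027 0.5729 0.899 ]
 grip top 46 [ 0.4539 -0.2379  0.0966]
 >12mm 173 [ 0.4711 -0.2755  0.0416]
top strip z 0.08497237714379235
765 [0.4567 0.1351 0.0851] 0.09902263442121284
side strip z 0.08469189409141259
749 [0.4577 0.1327 0.0847] 0.0999423206320652
```

View pics/crop0.png

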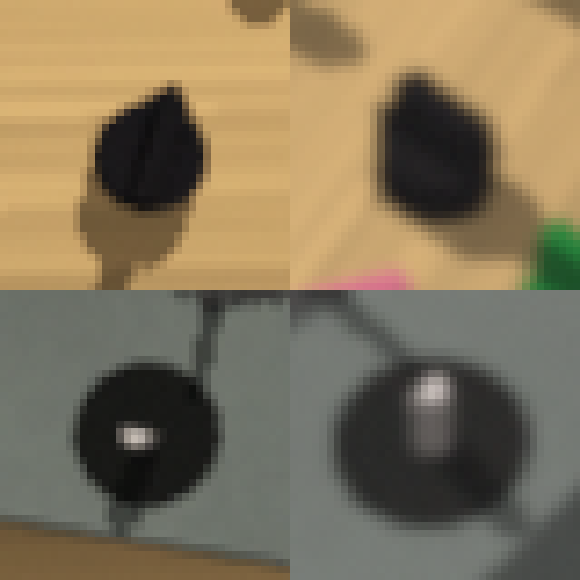

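The crop confirms it: the chosen knob is black, with a nose pointing up in the top image. The bare stem is the bright spot in the dark disc. Next I measure both yaws at subpixel level.

```bash
cat > m.py <<'E'
from h import *
from scipy.optimize import least_squares
np.set_printoptions(precision=4,suppress=True)
def up(im,u,v,r,k=8):
    g=im[v-r:v+r,u-r:u+r]; g=cv2.resize(g,None,fx=k,fy=k,interpolation=cv2.INTER_CUBIC); return g
def tofull(x,y,u,v,r,k=8): return u-r+(x+.5)/k-.5, v-r+(y+.5)/k-.5
def big(m):
    cs,_=cv2.findContours(m.astype(np.uint8),cv2.RETR_EXTERNAL,cv2.CHAIN_APPROX_NONE); return max(cs,key=cv2.contourArea)[:,0,:]
def circ(p,r): 
    f=least_squares(lambda c:np.hypot(*(p-c).T)-r,p.mean(0),loss="soft_l1",f_scale=.001); return f.x
E
python3 - <<'E'
from m import *
for n,k,s,f in(("top",(373,220),(232,229),(172,216)),("side",(386,188),(308,287),(243,343))):
    im=np.load(n+"0.npz")["im"]; c=cams.camera_info(n)
    r=18; g=up(im,*k,r).max(2); q=big(g<70)
    for z in (.01,.015,.02):
        p=np.array([onz(c,*tofull(x,y,*k,r),z)[:2] for x,y in q]); cc=circ(p,.024)
        d=np.hypot(*(p-cc).T); i=d.argmax(); far=p[d>d.max()-.002].mean(0)-cc
        print(n,"knob z",z,"c",cc,"max",d.max(),"yaw",np.degrees(np.arctan2(far[1],far[0])))
    r=14; g=up(im,*s,r).astype(float); L=g.mean(2)
    q=big(L<70); e=cv2.fitEllipse(cv2.convexHull(q)); u0=tofull(*e[0],*s,r)
    print(n,"disc",u0,np.array(e[1])/8,onz(c,*u0,.085), onz(c,*u0,.088))
    small=im[s[1]-6:s[1]+7,s[0]-6:s[0]+7].mean(2).astype(int); print(small)
    w=np.clip(im[s[1]-4:s[1]+4,s[0]-6:s[0]+6].mean(2)-60.,0,None); V,U=np.mgrid[s[1]-4:s[1]+4,s[0]-6:s[0]+6]
    m=(U*w).sum()/w.sum(),(V*w).sum()/w.sum(); X=np.stack([(U-m[0]).ravel(),(V-m[1]).ravel()]); print("bright",m,onz(c,*m,.113),"cov",np.cov(X,aweights=w.ravel()))
E
```

```text
top knob z 0.01 c [ 0.4776 -0.3   ] max 0.031154733513667012 yaw -20.834052272425648
top knob z 0.015 c [ 0.4776 -0.2993] max 0.030982854314672528 yaw -20.882476454452174
top knob z 0.02 c [ 0.4775 -0.2986] max 0.030808050118378855 yaw -21.261492690680033
top disc (232.24625968933105, 227.73925113677979) [19.2024 30.2087] [0.4585 0.1332 0.085 ] [0.4585 0.1326 0.088 ]
[[ 23  24  24  22  23  23  22  23  24  24  24  20  14]
 [ 24  23  23  22  23  22  23  24  23  24  24  22  20]
 [ 23  23  23  23  23  24  23  24  24  23  23  24  25]
 [ 24  22  23  23  24  23  24  24  23  23  23  24  23]
 [ 24  24  44  64  56  42  35  23  23  25  23  23  24]
 [ 23  24  86 146 163 154 102  49  33  23  24  24  24]
 [ 23  22  82 152 186 172 114  58  32  23  25  25  24]
 [ 24  24  41  86 115 101  66  37  24  24  23  24  24]
 [ 24  23  24  26  30  28  22  19  24  25  24  25  23]
 [ 24  23  23  20  14  14  13  19  24  24  23  24  23]
 [ 24  24  21  15  15  13  16  21  24  24  23  23  24]
 [ 23  24  21  15  15  14  18  24  23  24  24  24  23]
 [ 24  21  17  14  14  14  18  25  24  24  23  24  37]]
bright (np.flo
[... 636 characters left out ...]
  50  43  42  42]
 [ 42  51  68  83  93  95  91  82  66  50  43  40  42]
 [ 43  50  65  83  91  94  90  80  64  49  43  42  42]
 [ 41  50  65  83  91  93  90  81  63  47  42  41  43]
 [ 42  48  64  81  90  92  90  79  60  46  40  41  43]
 [ 42  46  59  74  85  86  83  73  54  40  37  38  42]
 [ 41  43  51  63  70  73  69  57  43  35  34  36  39]
 [ 41  42  45  49  53  51  49  40  35  31  31  33  36]
 [ 41  41  41  41  43  41  38  34  32  29  30  30  33]
 [ 42  42  41  41  41  41  39  35  33  30  30  31  32]
 [ 41  42  41  42  41  41  39  39  34  32  31  31  31]]
bright (np.float64(306.9061522419187), np.float64(285.2732012513034)) [0.4494 0.1461 0.113 ] cov [[2.1938 0.0422]
 [0.0422 3.423 ]]
```

```bash
python3 - <<'E'
from m import *
for n,s in(("top",(232,229)),("side",(308,287))):
    im=np.load(n+"0.npz")["im"]; c=cams.camera_info(n); r=17
    L=up(im,*s,r).astype(float).mean(2)
    q=big((L<(65 if n=="top" else 75)).astype(np.uint8))
    p=np.array([onz(c,*tofull(x,y,*s,r),.0865)[:2] for x,y in q])
    f=least_squares(lambda a:np.hypot(*(p-a[:2]).T)-a[2],[.457,.134,.03],loss="cauchy",f_scale=.0007)
    a=f.x; res=f.fun; print(n,"disc",a,"inl",(abs(np.hypot(*(p-a[:2]).T)-a[2])<.001).mean())
    print(" axis top proj",proj(c,[a[0],a[1],.113])," base",proj(c,[a[0],a[1],.087]))
    # cap only
    thr=100 if n=="top" else 120
    v0,v1,u0,u1=(225,233,226,236) if n=="top" else (276,290,301,314)
    I=im[v0:v1,u0:u1].mean(2); 
    if n=="side": print(I.astype(int))
    w=np.clip(I-thr,0,None); V,U=np.mgrid[v0:v1,u0:u1]; m=(U*w).sum()/w.sum(),(V*w).sum()/w.sum()
    print(" cap centroid",m,onz(c,*m,.113))
    b=L<0
# stove front edge direction & knob yaw of fitted: top edges of the stove
im=np.load("top0.npz")["im"]; c=cams.camera_info("top")
print("stove corners",[onz(c,u,v,.085) for u,v in((130,228),(274,250))])
# grip bar of loose knob: brightness
print(im[210:234,362:386].mean(2).astype(int))
E
```

```text
top disc [0.4566 0.1343 0.0293] inl 0.6165644171779141
 axis top proj (np.float64(230.0451277377016), np.float64(228.25792051116613))  base (np.float64(231.73090375705016), np.float64(228.3687607790569))
 cap centroid (np.float64(230.15208503679477), np.float64(228.63205233033523)) [0.4555 0.134  0.113 ]
side disc [0.4569 0.136  0.0287] inl 0.8530405405405406
 axis top proj (np.float64(306.5909660734575), np.float64(280.2424888648212))  base (np.float64(306.97045016283835), np.float64(287.210629640787))
[[ 89  75  69  69  75  78  80  81  83  88  93 100 107]
 [ 79  63  52  46  49  57  66  69  64  61  66  73  83]
 [ 59  49  43  42  54  80 104 107  84  56  50  51  58]
 [ 45  44  44  55  86 126 157 155 119  73  48  43  45]
 [ 42  44  50  76 116 161 186 179 138  86  51  43  42]
 [ 41  44  58  90 131 166 184 170 132  85  52  44  42]
 [ 41  44  59  88 117 138 146 135 109  76  52  43  43]
 [ 41  43  54  77  95 104 108 103  89  68  50  43  42]
 [ 41  42  51  68  83  93  95  91  82  66  50  43  40]
 [ 41  43  50  65  83  91  94  90  80  64  49  43  42]
 [ 41  41  50  65  83  91  93  90  81  63
[... 2086 characters left out ...]
53 117  93  93  87  62  29  16  16  19  19  21  23  24  33  53 114
  156 156 157 156 156 156]
 [161 137  90  90  90  89  82  67  57  38  22  25  33  43  53  68  79 120
  155 156 155 155 157 156]
 [153 130  85  85  86  85  86  85  82  71  65  66  68  73  79  86 106 141
  156 155 156 156 156 157]
 [153 129  84  84  85  84  86  84  84  84  85  84  85  85  85  85 120 154
  154 154 154 153 154 154]
 [153 130  85  84  85  85  85  84  84  85  85  84  85  86  86  85 119 154
  154 154 154 155 155 155]
 [156 146 115  87  87  87  86  88  87  88  87  87  87  88  88 110 145 158
  158 159 159 159 158 159]
 [157 157 133  88  88  88  88  87  88  88  87  88  87  88  87 122 158 159
  158 159 158 159 159 159]]
```

Findings so far:
- Both views put the stem's cap centroid about 1.2 mm toward −x of the disc axis, so the flat faces away from the robot (+x).
- The stove yaw is about −9° and the stem axis is at about (0.4567, 0.135).
- The knob is at (0.4776, −0.2995) with yaw −20.5°. I'll start moving.

Request:
{"api": "step_arm", "payload": {
  "steps": [
    {"xyz": [0, 0, 0], "turn": [0, 0, 1], "gripper": 0.4},
    {"xyz": [0, 0, 0], "turn": [0, 0, 1], "gripper": 0.4},
    {"xyz": [0, 0, 0], "turn": [0, 0, 1], "gripper": 0.4},
    {"xyz": [0, 0, 0], "turn": [0, 0, 1], "gripper": 0.4},
    {"xyz": [0, 0, 0], "turn": [0, 0, 1], "gripper": 0.4},
    {"xyz": [0, 0, 0], "turn": [0, 0, 1], "gripper": 0.4},
    {"xyz": [0, 0, 0], "turn": [0, 0, 1], "gripper": 0.4},
    {"xyz": [0, 0, 0], "turn": [0, 0, 1], "gripper": 0.4},
    {"xyz": [0, 0, 0], "turn": [0, 0, 1], "gripper": 0.4},
    {"xyz": [0, 0, 0], "turn": [0, 0, 1], "gripper": 0.4},
    {"xyz": [-0.83, -0.48, 0], "turn": [0, 0, 0.1], "gripper": 0.4},
    {"xyz": [-0.83, -0.48, 0], "turn": [0, 0, 0], "gripper": 0.4},
    {"xyz": [-0.83, -0.48, 0], "turn": [0, 0, 0], "gripper": 0.4},
    {"xyz": [-0.83, -0.48, 0], "turn": [0, 0, 0], "gripper": 0.4},
    {"xyz": [-0.83, -0.48, 0], "turn": [0, 0, 0], "gripper": 0.4},
    {"xyz": [-0.83, -0.48, 0], "turn": [0, 0, 0], "gripper": 0.4},
    {"xyz": [-0.83, -0.48, 0], "turn": [0, 0, 0], "gripper": 0.4},
    {"xyz": [-0.83, -0.48, 0], "turn": [0, 0, 0], "gripper": 0.4},
    {"xyz": [0, 0, 0], "turn": [0, 0, 0], "gripper": 0.4},
    {"xyz": [0, 0, 0], "turn": [0, 0, 0], "gripper": 0.4}
  ],
  "squeeze": 60
}}

```text
time_s: 1.77
position: [0.4772, -0.2983, 0.2498]
tool_rot: [[-0.347, -0.938, -0.001], [-0.938, 0.347, 0.001], [-0.0, 0.001, -1.0]]
ft_force: [-0.7, 0.3, -0.8]
grip_width: 0.0602
```

Request:
{"api": "step_arm", "payload": {
  "steps": [
    {"xyz": [0, 0, 0.8], "turn": [0, 0, 0], "gripper": 0.4},
    {"xyz": [0, 0, 0.8], "turn": [0, 0, 0], "gripper": 0.4},
    {"xyz": [0, 0, 0.8], "turn": [0, 0, 0], "gripper": 0.4},
    {"xyz": [0, 0, 0.8], "turn": [0, 0, 0], "gripper": 0.4},
    {"xyz": [0, 0, 0.8], "turn": [0, 0, 0], "gripper": 0.4},
    {"xyz": [0, 0, 0.8], "turn": [0, 0, 0], "gripper": 0.4},
    {"xyz": [0, 0, 0.2], "turn": [0, 0, 0], "gripper": 0.4},
    {"xyz": [0, 0, 0.2], "turn": [0, 0, 0], "gripper": 0.4},
    {"xyz": [0, 0, 0], "turn": [0, 0, 0], "gripper": 0.0},
    {"xyz": [0, 0, 0], "turn": [0, 0, 0], "gripper": -0.3},
    {"xyz": [0, 0, 0], "turn": [0, 0, 0], "gripper": -0.6},
    {"xyz": [0, 0, 0], "turn": [0, 0, 0], "gripper": -1},
    {"xyz": [0, 0, 0], "turn": [0, 0, 0], "gripper": -1},
    {"xyz": [0, 0, 0], "turn": [0, 0, 0], "gripper": -1},
    {"xyz": [0, 0, 0], "turn": [0, 0, 0], "gripper": -1},
    {"xyz": [0, 0, 0], "turn": [0, 0, 0], "gripper": -1}
  ],
  "squeeze": 70
}}

```text
time_s: 3.1
position: [0.4768, -0.3002, 0.0441]
tool_rot: [[-0.349, -0.937, 0.002], [-0.937, 0.349, -0.002], [0.001, -0.003, -1.0]]
ft_force: [-1.4, 0.4, 7.2]
grip_width: 0.0124
```

Request:
{"api": "step_arm", "payload": {
  "steps": [
    {"xyz": [0, 0, -0.2], "turn": [0, 0, 0], "gripper": -1},
    {"xyz": [0, 0, -0.8], "turn": [0, 0, 0], "gripper": -1},
    {"xyz": [0, 0, -0.8], "turn": [0, 0, 0], "gripper": -1},
    {"xyz": [0, 0, -0.8], "turn": [0, 0, 0], "gripper": -1},
    {"xyz": [0, 0, -0.8], "turn": [0, 0, 0], "gripper": -1},
    {"xyz": [0, 0, -0.8], "turn": [0, 0, 0], "gripper": -1},
    {"xyz": [0, 0, -0.6], "turn": [0, 0, 0], "gripper": -1},
    {"xyz": [0, 0, 0], "turn": [0, 0, 0], "gripper": -1},
    {"xyz": [0, 0, 0], "turn": [0, 0, 0], "gripper": -1},
    {"xyz": [0, 0, 0], "turn": [0, 0, 0], "gripper": -1}
  ]
}}

```text
time_s: 3.93
position: [0.4758, -0.2992, 0.2337]
tool_rot: [[-0.35, -0.937, -0.001], [-0.937, 0.35, 0.001], [-0.001, 0.001, -1.0]]
ft_force: [0.3, -0.3, -1.1]
grip_width: 0.0125
```

```bash
python3 - <<'E'
from m import *
s=env.observe(); p=np.array(s["position"]); print(s["time_s"],p,s["grip_width"],np.round(s["tool_rot"],3).tolist())
out=[]
for n in("side","top"):
    im,d,c=grab(n); np.savez(n+"1.npz",im=im,d=d); u,v=map(int,proj(c,p-[0,0,.02])); print(n,u,v)
    u=np.clip(u,40,600);v=np.clip(v,40,360); out.append(cv2.resize(im[v-35:v+35,u-35:u+35],(400,400),interpolation=cv2.INTER_CUBIC))
save("lift.png",np.hstack(out))
E
```

```text
3.9333 [ 0.4758 -0.2992  0.2337] 0.012460197462670007 [[-0.35, -0.937, -0.001], [-0.937, 0.35, 0.001], [-0.001, 0.001, -1.0]]
side 394 132
top 383 219
```

View pics/lift.png

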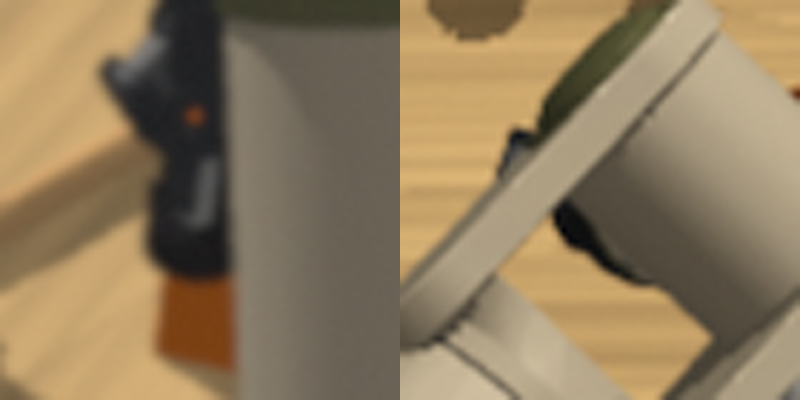

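Request:
{"api": "step_arm", "payload": {
  "steps": [
    {"xyz": [0, 0, 0], "turn": [0, 0, -0.82], "gripper": -1},
    {"xyz": [0, 0, 0], "turn": [0, 0, -0.82], "gripper": -1},
    {"xyz": [0, 0, 0], "turn": [0, 0, -0.82], "gripper": -1},
    {"xyz": [-0.76, 0.155, 0], "turn": [0, 0, 0], "gripper": -1},
    {"xyz": [-0.76, 0.155, 0], "turn": [0, 0, 0], "gripper": -1},
    {"xyz": [-0.76, 0.155, 0], "turn": [0, 0, 0], "gripper": -1},
    {"xyz": [-0.76, 0.155, 0], "turn": [0, 0, 0], "gripper": -1},
    {"xyz": [-0.76, 0.155, 0], "turn": [0, 0, 0], "gripper": -1},
    {"xyz": [-0.76, 0.155, 0], "turn": [0, 0, 0], "gripper": -1},
    {"xyz": [-0.76, 0.155, 0], "turn": [0, 0, 0], "gripper": -1},
    {"xyz": [-0.76, 0.155, 0], "turn": [0, 0, 0], "gripper": -1},
    {"xyz": [-0.76, 0.155, 0], "turn": [0, 0, 0], "gripper": -1},
    {"xyz": [-0.76, 0.155, 0], "turn": [0, 0, 0], "gripper": -1},
    {"xyz": [-0.76, 0.155, 0], "turn": [0, 0, 0], "gripper": -1},
    {"xyz": [-0.76, 0.155, 0], "turn": [0, 0, 0], "gripper": -1},
    {"xyz": [-0.76, 0.155, 0], "turn": [0, 0, 0], "gripper": -1},
    {"xyz": [-0.76, 0.155, 0], "turn": [0, 0, 0], "gripper": -1},
    {"xyz": [0, 0, 0], "turn": [0, 0, 0], "gripper": -1},
    {"xyz": [0, 0, 0], "turn": [0, 0, 0], "gripper": -1},
    {"xyz": [0, 0, 0], "turn": [0, 0, 0], "gripper": -1}
  ]
}}

```text
time_s: 5.7
position: [0.4583, 0.134, 0.2337]
tool_rot: [[-0.159, -0.987, -0.002], [-0.987, 0.159, -0.0], [0.001, 0.001, -1.0]]
ft_force: [-0.1, 0.2, -1.5]
grip_width: 0.0126
```

```bash
cat > look.py <<'E'
from m import *
import sys
def look(tag):
    s=env.observe(); p=np.array(s["position"]); R=np.array(s["tool_rot"]); print(s["time_s"],p,"grip",s["grip_width"],"F",s["ft_force"],"ang",np.degrees(np.arctan2(R[1,0],R[0,0])),R[:,2])
    out=[]
    for n in("side","top"):
        im,d,c=grab(n); np.savez(n+tag+".npz",im=im,d=d); u,v=map(int,proj(c,p-[0,0,.04])); print(n,u,v)
        u=np.clip(u,40,600);v=np.clip(v,40,360); out.append(cv2.resize(im[v-40:v+40,u-40:u+40],(400,400),interpolation=cv2.INTER_CUBIC))
    save(tag+".png",np.hstack(out))
if __name__=="__main__": look(sys.argv[1])
E
python3 look.py over
```

```text
5.7 [0.4583 0.134  0.2337] grip 0.012636935449530498 F [-0.1179  0.2298 -1.5479] ang -99.17509092982823 [-0.0015 -0.0004 -1.    ]
side 305 255
top 224 227
```

View pics/over.png

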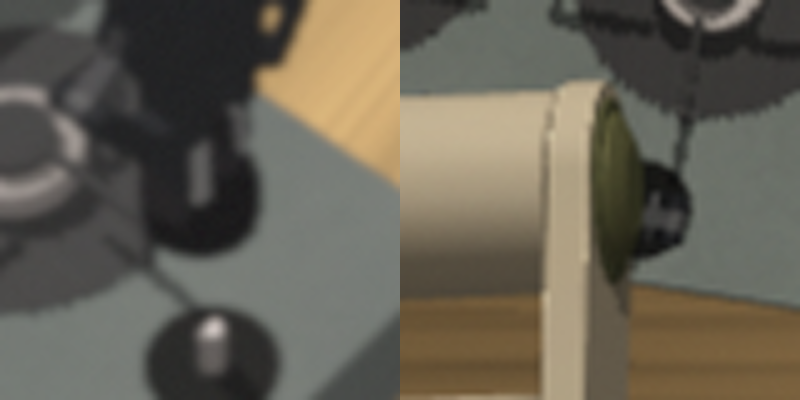

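```bash
cat > arc.py <<'E'
from m import *
def arc(tag,tcp,zoff=.044,thr=70):
    im=np.load("side"+tag+".npz")["im"]; c=cams.camera_info("side"); z=tcp[2]-zoff
    g=cv2.resize(im.mean(2).astype(np.float32),None,fx=8,fy=8,interpolation=cv2.INTER_CUBIC)
    # radial scan from projected bottom centre, over downward image directions
    u0,v0=proj(c,[tcp[0],tcp[1],z+.004]); pts=[]
    for a in np.radians(np.arange(-5,150,3)):
        t=np.arange(3,18,.1); U=u0+t*np.cos(a);V=v0+t*np.sin(a)
        s=cv2.remap(g,((U+.5)*8-.5).astype(np.float32)[None],((V+.5)*8-.5).astype(np.float32)[None],cv2.INTER_LINEAR)[0]
        i=np.argmax(s>thr); 
        if s[i]>thr: pts.append((U[i],V[i]))
    p=np.array([onz(c,u,v,z)[:2] for u,v in pts])
    f=least_squares(lambda k:np.hypot(*(p-k).T)-.024,np.array(tcp[:2]),loss="cauchy",f_scale=.0007)
    r=np.hypot(*(p-f.x).T)-.024; print("arc centre",f.x,"minus tcp",f.x-tcp[:2],"resid mm",np.round(r*1e3,1))
E
python3 - <<'E'
from arc import *
arc("over",np.array([.4583,.134,.2337]))
arc("over",np.array([.4583,.134,.2337]),.042)
E
```

```text
arc centre [0.4611 0.133 ] minus tcp [ 0.0028 -0.001 ] resid mm [ 0.  -0.  -0.3 -0.3 -0.5 -0.6 -0.7 -0.6 -0.5 -0.2 -0.   0.3  0.3  0.1
  0.  -0.   0.1  0.3  0.5  0.4  0.3  0.4  0.3  0.2  0.   0.1 -0.1  0.1
  0.1  0.1  0.3  0.2  0.1 -0.   0.1 -0.1 -0.  -0.2 -0.5 -0.5 -0.5 -0.5
 -0.4 -0.2 -0.3 -0.2 -0.1  0.7  6.2]
arc centre [0.4602 0.1342] minus tcp [0.0019 0.0002] resid mm [ 0.2  0.  -0.1 -0.2 -0.3 -0.5 -0.5 -0.7 -0.7 -0.6 -0.3 -0.   0.3  0.2
  0.1  0.   0.1  0.3  0.2  0.5  0.4  0.3  0.4  0.4  0.2  0.  -0.2  0.1
  0.   0.2  0.2  0.1 -0.   0.1 -0.  -0.2 -0.1 -0.3 -0.6 -0.6 -0.6 -0.4
 -0.2 -0.3 -0.3 -0.2  0.4  1.8  4.9]
```

Request:
{"api": "step_arm", "payload": {
  "steps": [
    {"xyz": [-0.025, 0.075, 0.5], "turn": [0, 0, 0], "gripper": -1},
    {"xyz": [0, 0, 0.5], "turn": [0, 0, 0], "gripper": -1},
    {"xyz": [0, 0, 0.5], "turn": [0, 0, 0], "gripper": -1},
    {"xyz": [0, 0, 0.2], "turn": [0, 0, 0], "gripper": -1},
    {"xyz": [0, 0, 0], "turn": [0, 0, 0], "gripper": -1},
    {"xyz": [0, 0, 0], "turn": [0, 0, 0], "gripper": -1},
    {"xyz": [0, 0, 0], "turn": [0, 0, 0], "gripper": -1}
  ]
}}

```text
time_s: 6.38
position: [0.4563, 0.1355, 0.1674]
tool_rot: [[-0.16, -0.987, 0.002], [-0.987, 0.16, 0.0], [-0.0, -0.002, -1.0]]
ft_force: [-0.4, 0.3, -0.4]
grip_width: 0.0124
```

```bash
python3 look.py low; python3 - <<'E'
from arc import *
p=np.array(env.observe()["position"])
for z in(.042,.044): 
    for t in (60,):arc("low",p,z,t)
E
```

```text
6.3833 [0.4563 0.1355 0.1674] grip 0.012431710325560681 F [-0.3561  0.3188 -0.447 ] ang -99.22305907548329 [ 0.0019  0.0001 -1.    ]
side 306 276
top 228 228
arc centre [0.459  0.1368] minus tcp [0.0028 0.0011] resid mm [ 0.4  0.3  0.2 -0.1 -0.2 -0.3 -0.3 -0.4  0.2  1.1  2.6  5.2  7.7  9.9
 12.5 14.6 16.7  1.2  0.1 -0.2 -0.3 -0.2 -0.4 -0.3 -0.1  0.4 10.8  8.7
  6.2  2.9  0.3]
arc centre [0.4597 0.1359] minus tcp [0.0035 0.0002] resid mm [ 0.3  0.1  0.  -0.2 -0.2 -0.4 -0.2  0.2  1.1  2.5  4.7  7.   9.3 11.4
 13.3 15.5 17.2  0.7  0.1 -0.2 -0.3 -0.5 -0.4 -0.3 -0.3  0.2  1.2 11.7
  9.8  7.7  4.8  2.1]
```

View pics/low.png

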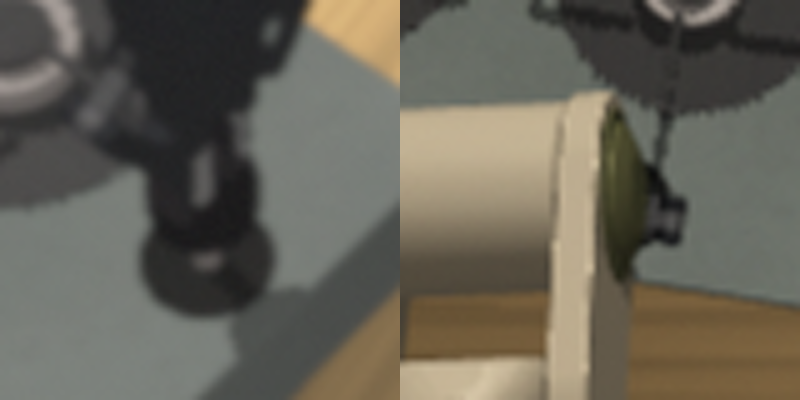

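The side view shows the knob just above the stem, with skirt edges at crop x 150 and 260 and the stem at about 209, so it is nearly lined up. I'll measure the lateral offset directly from the skirt edges.

```bash
python3 - <<'E'
from m import *
im=np.load("sidelow.npz")["im"].mean(2); c=cams.camera_info("side")
for v in range(266,290,2): print(v,im[v,288:326].astype(int))
for x,y in((.4563,.1355),(.4569,.136),(.4590,.1368)):
  print([proj(c,[x,y,z]) for z in(.1234,.1434,.113)])
e=np.array([.81,.59,0])*.024
for z in(.1234,.1434): print([proj(c,np.array([.4563,.1355,z])+s*e) for s in(-1,1)])
E
```

```text
266 [ 41  39  36  36  35  34  35  35  35  36  36  36  36  35  36  36  41  52
  62  67  58  44  37  36  47  62  77  87 103 117 122 124 124 124 123 123
 122 123]
268 [ 68  62  57  56  51  46  39  37  37  34  36  35  36  35  36  43  58  76
  86  80  64  46  39  36  38  41  45  53  75 100 117 122 123 123 124 123
 123 123]
270 [ 85  91  95 101 105  97  77  55  40  37  35  36  34  37  36  41  59  78
  89  84  65  46  38  36  35  32  29  34  51  79 105 119 123 123 124 123
 124 123]
272 [106 116 119 121 122 117 100  70  46  38  38  37  35  35  36  42  59  79
  90  86  70  46  33  28  30  28  28  30  40  67  97 115 123 123 124 123
 124 123]
274 [122 123 123 124 123 118 100  71  47  40  38  38  36  37  36  42  60  79
  89  84  66  44  29  28  28  27  28  29  41  67  96 115 122 123 123 123
 123 123]
276 [123 123 123 124 124 118 104  77  50  40  38  40  38  39  37  42  57  70
  73  62  44  31  29  27  28  27  26  28  42  67  97 115 122 123 123 123
 122 123]
278 [122 123 123 123 123 119 109  85  56  37  36  37  39  38  37  36  35  35
  34  30  29  27  29  27  26  27  28  30  48  76 104 117 122 12
[... 968 characters left out ...]
9500160714722), np.float64(280.20280973186874))]
[(np.float64(306.4257990838296), np.float64(277.3801728598662)), (np.float64(306.11863753773343), np.float64(271.742659650987)), (np.float64(306.58186299787235), np.float64(280.2445039847328))]
[(np.float64(305.3796176184612), np.float64(277.2062537642726)), (np.float64(305.05642931536266), np.float64(271.56806456947277)), (np.float64(305.54382581303724), np.float64(280.0709517111953))]
[(np.float64(318.2652865124358), np.float64(276.6721656699627)), (np.float64(295.3040046405683), np.float64(278.0059716886521))]
[(np.float64(318.14094343888274), np.float64(271.03024865646466)), (np.float64(294.82475906188904), np.float64(272.37243941516215))]
```

Request:
{"api": "step_arm", "payload": {
  "steps": [
    {"xyz": [0, 0, 0.1], "turn": [0, 0, 0], "gripper": -1},
    {"xyz": [0, 0, 0.1], "turn": [0, 0, 0], "gripper": -1},
    {"xyz": [0, 0, 0.1], "turn": [0, 0, 0], "gripper": -1},
    {"xyz": [0, 0, 0.05], "turn": [0, 0, 0], "gripper": -1},
    {"xyz": [0, 0, 0.05], "turn": [0, 0, 0], "gripper": -1},
    {"xyz": [0, 0, 0], "turn": [0, 0, 0], "gripper": -1},
    {"xyz": [0, 0, 0], "turn": [0, 0, 0], "gripper": -1},
    {"xyz": [0, 0, 0], "turn": [0, 0, 0], "gripper": -1}
  ]
}}

```text
time_s: 7.15
position: [0.4558, 0.1358, 0.1504]
tool_rot: [[-0.16, -0.987, 0.0], [-0.987, 0.16, 0.0], [-0.0, -0.0, -1.0]]
ft_force: [-0.6, -0.4, -0.8]
grip_width: 0.0123
```

Request:
{"api": "step_arm", "payload": {
  "steps": [
    {"xyz": [0, 0, 0.05], "turn": [0, 0, 0], "gripper": -1},
    {"xyz": [0, 0, 0.05], "turn": [0, 0, 0], "gripper": -1},
    {"xyz": [0, 0, 0.05], "turn": [0, 0, 0], "gripper": -1},
    {"xyz": [0, 0, 0.05], "turn": [0, 0, 0], "gripper": -1},
    {"xyz": [0, 0, 0], "turn": [0, 0, 0], "gripper": -1},
    {"xyz": [0, 0, 0], "turn": [0, 0, 0], "gripper": -1},
    {"xyz": [0, 0, 0], "turn": [0, 0, 0], "gripper": -1}
  ]
}}

```text
time_s: 7.73
position: [0.4557, 0.1358, 0.1423]
tool_rot: [[-0.16, -0.987, -0.0], [-0.987, 0.16, -0.0], [0.0, 0.0, -1.0]]
ft_force: [-0.1, 0.2, -1.2]
grip_width: 0.0126
```

Request:
{"api": "step_arm", "payload": {
  "steps": [
    {"xyz": [0, 0, 0.05], "turn": [0, 0, 0], "gripper": -1},
    {"xyz": [0, 0, 0.05], "turn": [0, 0, 0], "gripper": -1},
    {"xyz": [0, 0, 0.05], "turn": [0, 0, 0], "gripper": -1},
    {"xyz": [0, 0, 0], "turn": [0, 0, 0], "gripper": -1},
    {"xyz": [0, 0, 0], "turn": [0, 0, 0], "gripper": -1}
  ],
  "squeeze": 90
}}

```text
time_s: 8.15
position: [0.4558, 0.1358, 0.1367]
tool_rot: [[-0.16, -0.987, 0.001], [-0.987, 0.16, 0.0], [-0.0, -0.001, -1.0]]
ft_force: [-2.0, -0.7, 6.9]
grip_width: 0.0119
```

Request:
{"api": "step_arm", "payload": {
  "steps": [
    {"xyz": [0, 0, 0.05], "turn": [0, 0, 0], "gripper": -1},
    {"xyz": [0, 0, 0.05], "turn": [0, 0, 0], "gripper": -1},
    {"xyz": [0, 0, 0.015], "turn": [0, 0, 0], "gripper": -1},
    {"xyz": [0, 0, 0], "turn": [0, 0, 0], "gripper": -1},
    {"xyz": [0, 0, 0], "turn": [0, 0, 0], "gripper": -1},
    {"xyz": [0, 0, 0], "turn": [0, 0, 0], "gripper": -1}
  ]
}}

```text
time_s: 8.65
position: [0.4559, 0.1358, 0.1325]
tool_rot: [[-0.16, -0.987, 0.001], [-0.987, 0.16, -0.0], [-0.0, -0.001, -1.0]]
ft_force: [-2.0, 0.6, 10.5]
grip_width: 0.0121
```

```bash
python3 look.py press
```

```text
8.65 [0.4559 0.1358 0.1325] grip 0.0120528489383872 F [-1.9523  0.6479 10.5105] ang -99.18842767079548 [ 0.0013 -0.     -1.    ]
side 307 285
top 230 228
```

View pics/press.png

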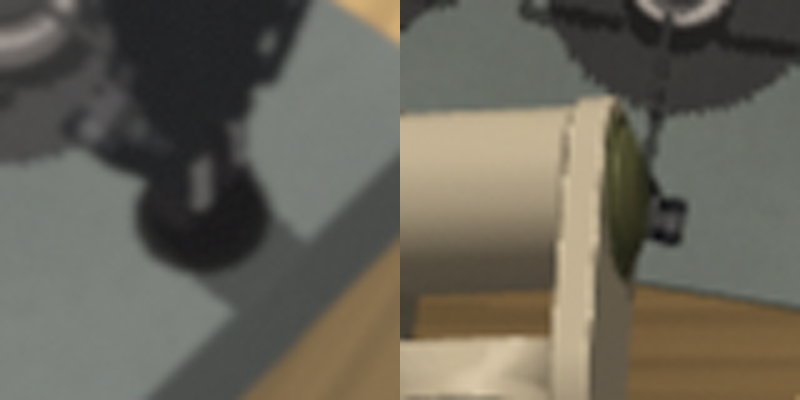

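The knob sits over the disc. Height and force agree: about 6.7 mm pressed, with a force slope matching the spring. I'll do a short hold to check it stays steady.

Request:
{"api": "step_arm", "payload": {
  "steps": [
    {"xyz": [0, 0, 0.005], "turn": [0, 0, 0], "gripper": -1},
    {"xyz": [0, 0, 0], "turn": [0, 0, 0], "gripper": -1},
    {"xyz": [0, 0, 0], "turn": [0, 0, 0], "gripper": -1},
    {"xyz": [0, 0, 0], "turn": [0, 0, 0], "gripper": -1},
    {"xyz": [0, 0, 0], "turn": [0, 0, 0], "gripper": -1},
    {"xyz": [0, 0, 0], "turn": [0, 0, 0], "gripper": -1},
    {"xyz": [0, 0, 0], "turn": [0, 0, 0], "gripper": -1},
    {"xyz": [0, 0, 0], "turn": [0, 0, 0], "gripper": -1},
    {"xyz": [0, 0, 0], "turn": [0, 0, 0], "gripper": -1},
    {"xyz": [0, 0, 0], "turn": [0, 0, 0], "gripper": -1},
    {"xyz": [0, 0, 0], "turn": [0, 0, 0], "gripper": -1},
    {"xyz": [0, 0, 0], "turn": [0, 0, 0], "gripper": -1}
  ]
}}

```text
time_s: 9.75
position: [0.4559, 0.1358, 0.1323]
tool_rot: [[-0.16, -0.987, 0.001], [-0.987, 0.16, 0.0], [-0.0, -0.001, -1.0]]
ft_force: [-2.7, -0.0, 10.4]
grip_width: 0.012
```

```bash
python3 -c "
from rig import order; print(order.close_job())"
```

```text
the job is handed in; nothing more can be done
None
```

I picked up the black nosed knob by its bar grip and turned it to about −9°, so the nose is on the side of the shaft's flat. I pushed it onto the bare D-shaft and handed the job in at 9.75 s, still holding it pressed. No verdict was reported.

- **Seating:** first spring contact was at a tool height of about 0.139 m, which is where a fully home knob should meet it.
- **Press:** the last reading puts the shaft about 6.9 of 8 mm down by height. By force (10.4 N raw, about 11.5 N after taking off the no-load reading) it is 5.5 to 6.9 mm. The pose was steady over a 1 s hold, at a grip setting of 90 N.
- **Position:** the two cameras put the shaft axis within about 2 mm of each other, and the tool stood about 1 mm from their average. Tool tilt read about 0.001 rad.
- **Disagreement:** an arc fit in the side view put the knob about 2 mm off the shaft axis, but the direct skirt-edge measurement put it within 0.2 mm sideways. The knob then went on without resistance.
- **Not checked:** I could not see the nose or the flat once the knob was seated, because the arm blocked the view. I did not re-measure the bystanders at the end; the arm passed above them.

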